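# Put the bung away and hold the tasting chest's lid half open

## Task

Put the barrel bung away in the open drawer of the wooden tasting chest and push the drawer fully shut. Then lift the chest's lid, which falls shut by itself, and hold it half open at 45 degrees so that I can reach in with both hands: finish while still holding the lid steady there with the gripper, do not let go. Leave everything else on the table where it stands.

Things in the scene. Friction and masses are not known exactly. Their poses are not given: they have to be found in the camera images.
- bung: The barrel bung: a light-wood tapered plug, 46 mm across at its top, 38 mm at its foot, 36 mm high, about 40 g, standing on the table on its narrow end, to the left or the right of the chest. Origin: centre of its foot.
- chest: The tasting chest: a dark-strapped wooden chest fixed to the table, 180 mm deep (its x), 260 mm wide (its y), 120 mm high without the lid; drawer in its lower half, shallow compartment under the lid above. Origin: centre of its underside on the table; its front (drawer side) faces its own -x, towards the robot, turned up to 12 degrees either way.
- drawer (a joint): How far the drawer is pulled out of the chest's front, in m: 0 is fully shut, 0.15 the stop; starts 0.12 to 0.145. Slides along the chest's x; needs about 1.5 N, plus drag when moved fast, and stays where it is left. It hits a firm stop when shut.
- drawer_in (a point): Centre of the drawer's inner floor, 16 mm above the table (axes as the chest's). The floor measures 157 mm (x) by 214 mm (y); inside of the front panel 78.5 mm to -x of this point; side walls end 60 mm above the table. Pulled out by d, only the front d of the floor is clear of the chest. The bay it slides into is 70 mm high above the table.
- drawer_face (a point): Middle of the top edge of the drawer's outer face, 78 mm above the table. The front panel is flat, 260 mm wide, 12 mm thick, reaches from 6 to 78 mm above the table, has no knob and is pushed. When shut it stands 12 mm proud of the chest's front.
- lid (a joint): Opening angle of the lid in rad: 0 lies shut, 0.785 is 45 degrees, 1.45 the stop. No friction to speak of: it falls shut whenever it is not held.
- lid_bar (a point): Middle of the iron bar handle on the lid: a round bar 10 mm thick running along the chest's y, 100 mm between the centres of its two posts, its centre line 34 mm above the lid's top face, 40 mm behind the lid's front edge. From point lid_hinge in the lid's axes: x = -140 mm, z = 46 mm. Pinched from above (fingers closing along the chest's x), the bar can turn between the pads.
- lid_hinge (a point): Middle of the lid's hinge line, which runs along the chest's y, 120.5 mm above the table, 90 mm to +x of the chest's origin. The lid: a wooden board 180 x 264 x 12 mm, 0.35 to 0.7 kg; its front edge swings up and away from the robot. This frame tilts with the lid: the board reaches from here to x = -180 mm, z = 0 to 12 mm.
- cup: Bystander: white ceramic cup, 68 mm wide, 65 mm high, left or right of the chest. Origin under its centre.
- wine_bottle: Bystander: green wine bottle, 74 mm wide, 290 mm high, at the left. Origin under its centre.
- amber_jar: Bystander: amber glass jar, 72 mm wide, 110 mm high, far left. Origin under its centre.
- mug: Bystander: terracotta mug, 84 mm wide plus a handle, 100 mm high, at the right. Origin under its centre.
- pewter_plate: Bystander: small metal plate, 170 mm wide, at the far right. Origin under its centre.
- mallet: Bystander: wooden mallet lying at the left edge. Origin under its middle.
Things that resemble listed ones, but are neither listed nor needed, are in the scene too. What is meant by the bung is not black or yellow, and is the smaller of those in its own colour.

How it is judged:
By the outcome, as a careful person would: the job done as asked, in the order asked, and still so for the second after the job is handed in, while the arm keeps its last pose, push and grip.
It also fails if it takes over 72 s, if anything falls off the work surface, if the arm or the gripper's body presses on something with over 40 N, if the wrist force passes 120 N, or if a joint passes its speed limit or range.

## Robot

A 7-joint arm with a two-finger parallel gripper is mounted at the origin on the work surface. World frame = base frame: x ahead of the robot, y to its left, z up, the work surface at z = 0. Lengths are in mm, angles in rad, forces in N, time in s.
With the tool pointing down it reaches from about 400 to 850 mm from the base axis. Payload 4.4 kg.
Tool frame: the origin (TCP) lies between the finger pads; the fingertips stand 17 mm ahead of it and the grasp point (between the pads) lies 2 mm behind it (env.nose_length is the z of the fingertips in the tool frame, in mm); z points along the fingers, y is the line along which they close (so a half turn about z gives the same grasp; the last joint's range is limited). The gripper opens to 94 mm and grips with 3 to 60 N. Pads are 16 mm wide; open, the fingers measure 119 mm over their backs; the gripper's body (75 mm by 177 mm) begins 78 mm behind the grasp point.
Start: joints at [1.142, 0.628, 0.038, 1.517, -0.027, 0.996, -0.02], TCP at [230.709, -607.693, 222.478] pointing down, gripper open.
Joint ranges: [-3.06, 3.06], [-0.37, 2.12], [-1.25, 1.32], [0.18, 2.47], [-1.1, 4.24], [0.23, 1.98], [-2.94, 2.94]. Speed limits (rad/s): [2.57, 2.57, 3.14, 3.14, 3.14, 3.14, 3.14].

## Interface

Orientations are given as [roll, pitch, yaw] about the fixed x, y, z axes, in that order (R = Rz(yaw) Ry(pitch) Rx(roll)).
In Python, from bench import env, snapshot, order, silhouettes gives the robot as it stands. The module is installed in compiled form; this text tells all that it offers.
- The arm moves only by the shell command python3 -m creep 'ROWS' [FORCE]. ROWS is text: rows parted by semicolons, each of 7 numbers parted by spaces: the shift along the tool's x, y, z scaled (see below), then the turn, a rotation vector about the tool's x, y, z scaled (see below), then the opening, from 0 (shut) to 1 (fully open). A call has 1 to 20 rows; each row shifts and turns the commanded pose from where the row before left it, along the tool's axes as they then stand; what a row does not reach is not made up. The controller multiplies each number of a shift by 20 cm and each number of a turn by 90 degrees. A row lasts 1/12 s, in which the tool goes at most 41.7 mm and 7.16 degrees, less where a joint would pass 70% of its speed; a pose out of reach is approached as far as the arm can. A call with a number of a shift or a turn outside -1 to 1 is refused whole. A call with a gripper value outside its range is refused whole. The fingers move at their own pace and stop on an object; FORCE is the grip in N (left out, the last holds). Time passes only in rows, so rows that do not move let the fingers close. It gives the time, the measured TCP pose, the force, the opening and the grip force at its end, in the units of the state.
- env.get_obs(): the state, without advancing time (a new reading comes with each control period).
- snapshot(name): name is "scene" or "side" or "wrist"; returns a dict with "img" (384x512x3 uint8, red, green, blue), "z_map" (384x512 float32, mm along the optical axis (not along the pixel's ray), 0 where there is no reading), "camera_matrix" (3x3 intrinsics, pixels), "dist" ([k1, k2, p1, p2, k3] as OpenCV has them; the pictures are not rectified), "rvec" (rotation vector, rad) and "tvec" (3), from world to camera coordinates, as OpenCV has them. Camera axes: x right, y down, z forward; pixel columns grow to the right and rows downward; lengths in mm; the calibration is good to about 2 mm. A picture is of the moment at which its call begins.
- order.close_job(): hands the job in; it is judged then, once.
Trained networks look in the newest picture that a camera, given by its name, has taken for a name from the list of things; names that differ only in an ending like _2 or _b are one class to them, and where a whole thing is asked for, a point or a joint stands for the part that bears it (a point fixed in the world has none). Each returns a list of dicts, best first, with "conf" (0 to 1); they miss things now and then, are a little off and sometimes report something else, mostly with a low value. They report only what shows in the picture. A call takes as long as a camera call. They do not tell look-alikes from the thing itself.
- silhouettes(camera, thing): "pixels" (384x512 bool, what is visible of it) and "pixel" ([column, row] in pixels, amid what is visible of it).
The state is a dict: "time_s": time; "joint_positions": joint angles; "qvel": joint speeds; "joint_efforts": joint torques, N m; "ee_pos": TCP position; "tcp_rot": TCP orientation; "wrist_force": force on the tool from outside, world axes, zero at the start; "ft_torque": the same for the moment, N m; "width": finger opening in mm; "grip_force": force on a finger pad.
Only numpy, scipy, OpenCV 4.12 (cv2) and the standard library are available. Lean on these libraries where they do the work, as an engineer would, in place of code of your own. Each camera call takes 0.05 s, during which the arm holds its last target. There are 200 camera calls.

## Working session

There is one attempt and no reset: what is moved stays moved. The work goes in short steps, Python scripts to look and compute and a shell command to move; the robot and the scene stay as the last step left them, time stands still between calls to the robot, and variables do not carry over. Pictures are saved under pics/ and viewed, at most 10 in all, crops included, and the job is handed in when it is done.

```bash
mkdir -p pics; cat > h.py <<'E'
import numpy as np, cv2
from scipy.spatial.transform import Rotation as Ro
from bench import env, snapshot, order, silhouettes
def pts(s, mask=None):
    """world points (HxWx3) from z_map"""
    z=s["z_map"]; H,W=z.shape
    u,v=np.meshgrid(np.arange(W),np.arange(H))
    p=cv2.undistortPoints(np.stack([u,v],-1).reshape(-1,1,2).astype(np.float64),s["camera_matrix"],np.array(s["dist"])).reshape(H,W,2)
    c=np.dstack([p[...,0]*z,p[...,1]*z,z])
    R=cv2.Rodrigues(np.array(s["rvec"],float))[0]; t=np.array(s["tvec"],float).reshape(3)
    w=(c-t)@R
    w[z<=0]=np.nan
    return w
def save(s,n): cv2.imwrite("pics/"+n+".png",s["img"][...,::-1])
def tcp():
    o=env.get_obs(); return np.array(o["ee_pos"]),Ro.from_euler("xyz",o["tcp_rot"]),o
def go(pos,rot=None):
    """shift in tool axes /200mm and rotvec/90deg to go to world pos, rot"""
    p,R,o=tcp(); d=R.inv().apply(np.array(pos)-p)
    print("shift units",(d/200).round(4),"mm",d.round(1))
    if rot is not None:
        rv=(R.inv()*rot).as_rotvec(); print("turn units",(rv/(np.pi/2)).round(4),"deg",np.degrees(rv).round(1))
E
python3 - <<'E'
from h import *
ims=[]
for c in ("scene","side"):
    s=snapshot(c); save(s,c+"0"); w=pts(s); print(c,s["camera_matrix"][0][0],"cam at",(-cv2.Rodrigues(np.array(s["rvec"],float))[0].T@np.array(s["tvec"],float).reshape(3)).round())
    for n in ("bung","chest","drawer","lid","lid_bar","cup","wine_bottle","amber_jar","mug","pewter_plate","mallet"):
        for d in silhouettes(c,n)[:5]:
            q=w[d["pixels"]]; q=q[~np.isnan(q[:,0])]
            print(n,round(d["conf"],2),np.round(d["pixel"]),d["pixels"].sum(), np.nanpercentile(q,[3,50,97],axis=0).round().tolist() if len(q) else None)
print(env.get_obs())
E
```

```text
scene 486.6759435964116 cam at [ -24.  997. 1500.]
bung 0.79 [263. 287.] 223 [[392.0, 264.0, 11.0], [414.0, 292.0, 45.0], [438.0, 312.0, 53.0]]
bung 0.73 [204. 297.] 166 [[548.0, 403.0, 2.0], [565.0, 427.0, 36.0], [588.0, 443.0, 43.0]]
bung 0.73 [247. 269.] 257 [[475.0, 225.0, 7.0], [498.0, 256.0, 46.0], [526.0, 276.0, 52.0]]
bung 0.6 [230. 289.] 131 [[481.0, 337.0, 19.0], [498.0, 358.0, 36.0], [518.0, 374.0, 42.0]]
chest 0.59 [258. 208.] 6137 [[422.0, -109.0, 11.0], [584.0, 36.0, 90.0], [731.0, 154.0, 139.0]]
drawer 0.87 [285. 222.] 2396 [[414.0, -114.0, 9.0], [500.0, -4.0, 20.0], [581.0, 119.0, 79.0]]
drawer 0.74 [328. 169.] 280 [[456.0, -362.0, 7.0], [485.0, -328.0, 44.0], [514.0, -296.0, 69.0]]
lid 0.56 [247. 192.] 2787 [[564.0, -108.0, 118.0], [651.0, 30.0, 133.0], [746.0, 146.0, 144.0]]
lid 0.25 [286. 220.] 2351 [[414.0, -112.0, 10.0], [500.0, 0.0, 20.0], [581.0, 119.0, 79.0]]
lid_bar 0.94 [248. 193.] 2591 [[568.0, -102.0, 126.0], [652.0, 31.0, 133.0], [738.0, 146.0, 150.0]]
cup 0.69 [329. 172.] 271 [[456.0, -362.0, 7.0], [485.0, -323.0, 42.0], [513.0, -296.0, 69.0]]
wine_bottl
[... 2286 characters left out ...]
, 'joint_positions': array([ 1.14220435,  0.62834111,  0.03849107,  1.51737755, -0.02700736,
        0.99628856, -0.02002521]), 'qvel': array([ 0.0002283 , -0.00091889,  0.00114108,  0.00025766, -0.00039431,
       -0.00167434,  0.00106135]), 'joint_efforts': array([-3.33283624e-04, -5.49601185e+01,  1.14302494e+00, -1.86945999e+01,
       -5.22701489e-02,  1.56518683e-02,  5.25014434e-05]), 'ee_pos': array([ 230.72271279, -607.71313031,  222.52365101]), 'tcp_rot': array([ 3.14149030e+00, -5.28336975e-05,  3.62745504e-01]), 'wrist_force': array([ 0.53817334,  0.70678512, -0.10536686]), 'ft_torque': array([ 0.05577946, -0.0179847 , -0.01459085]), 'grip_force': 0.0, 'width': 93.91633459911209}
```

```bash
python3 - <<'E'
import cv2,numpy as np
a=cv2.imread("pics/side0.png")[90:390,150:420]
cv2.imwrite("pics/v1.png",cv2.resize(a,None,fx=2,fy=2,interpolation=cv2.INTER_CUBIC)[:600])
E
```

```text
(no output)
```

View pics/v1.png

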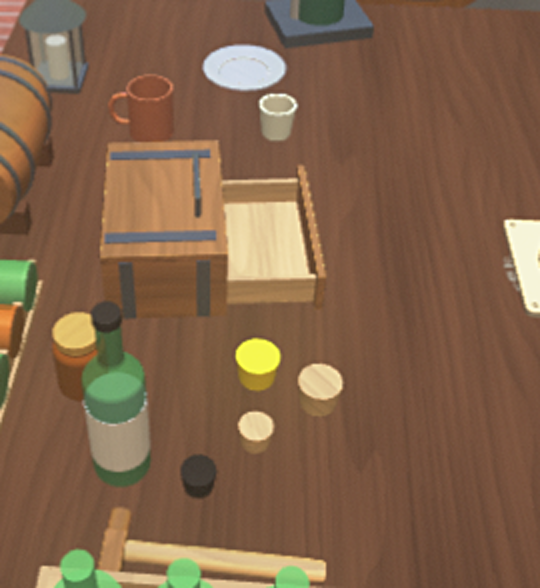

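View pics/scene0.png

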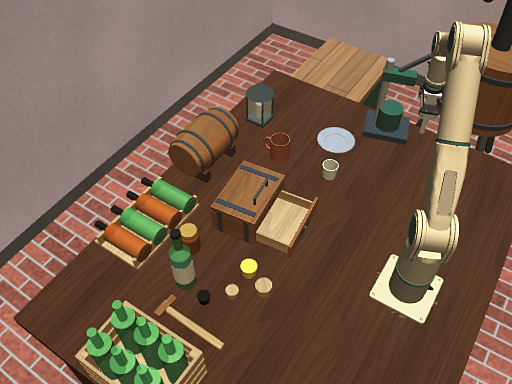

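The side crop shows the chest at about side pixel (230,190) with the drawer open towards the robot. There are four plugs: yellow at (279,272), large wood at (310,284), small wood at (277,305) and black at (249,327). The small wood plug is the bung. The scene view agrees, with the bung at (231,290). Next I'll fit the chest pose and the bung centre.

```bash
python3 - <<'E'
from h import *
for c in ("scene","side"):
    s=snapshot(c); w=pts(s)
    # bung top disc
    z=w[...,2]; near=np.hypot(w[...,0]-501,w[...,1]-357)<45
    for lo,hi in ((30,44),(5,30)):
        m=near&(z>lo)&(z<hi); q=w[m]
        if len(q)>5:
            (cx,cy),r=cv2.minEnclosingCircle(q[:,:2].astype(np.float32)); print(c,"bung",lo,hi,len(q),"circ",round(cx,1),round(cy,1),"r",round(r,1),"zmed",np.median(q[:,2]).round(1),"mid",((q.max(0)+q.min(0))/2).round(1))
    # lid
    box=(w[...,0]>540)&(w[...,0]<770)&(abs(w[...,1]-25)<160)
    m=(box&(z>127)&(z<141)).astype(np.uint8)
    m=cv2.morphologyEx(m,cv2.MORPH_OPEN,np.ones((3,3),np.uint8))>0
    q=w[m]; rc=cv2.minAreaRect(q[:,:2].astype(np.float32)); print(c,"lid",rc,"z",np.median(q[:,2]))
    # bar
    m=box&(z>153)&(z<185); q=w[m]; 
    if len(q)>5: 
        l=cv2.fitLine(q[:,:2].astype(np.float32),cv2.DIST_HUBER,0,.01,.01).ravel(); print(c,"bar",len(q),((q.max(0)+q.min(0))/2).round(1),np.median(q[:,2]),"len",np.ptp(q,0).round(),"dir",np.degrees(np.arctan2(-l[0]*np.sign(l[1]),abs(l[1]))).round(1))
    # drawer front top edge
    m=(w[...,0]>380)&(w[...,0]<520)&(abs(w[...,1])<160)&(z>70)&(z<84); q=w[m]
    l=cv2.fitLine(q[:,:2].astype(np.float32),cv2.DIST_HUBER,0,.01,.01).ravel(); rc=cv2.minAreaRect(q[:,:2].astype(np.float32)); print(c,"front",len(q),rc,np.median(q[:,2]),"dir",np.degrees(np.arctan2(-l[0]*np.sign(l[1]),abs(l[1]))).round(1))
E
```

```text
scene bung 30 44 112 circ 501.9 353.8 r 22.6 zmed 36.6 mid [502.3 353.9  36.9]
scene bung 5 30 75 circ 501.4 356.4 r 44.4 zmed 8.0 mid [502.7 360.7  17.5]
scene lid ((655.8529663085938, 19.165061950683594), (181.07763671875, 269.3861999511719), 7.1730875968933105) z 133.20336142944302
scene bar 78 [606.1  15.2 166. ] 169.54239218151298 len [ 21. 111.  24.] dir 5.9
scene front 197 ((429.4805603027344, -7.910491943359375), (14.213708877563477, 263.75494384765625), 6.674258708953857) 77.42420228985613 dir 6.6
side bung 30 44 216 circ 503.0 353.1 r 23.3 zmed 36.2 mid [502.3 353.8  35.3]
side bung 5 30 71 circ 503.7 370.8 r 32.4 zmed 18.7 mid [504.6 374.1  17.3]
side lid ((657.584228515625, 16.33575439453125), (180.50872802734375, 272.8794250488281), 6.73265266418457) z 133.51835073882268
side bar 89 [607.8  14.7 164.5] 170.3532306178302 len [ 18. 109.  23.] dir 6.7
side front 248 ((431.443115234375, -9.547149658203125), (13.015631675720215, 265.0115966796875), 6.517780780792236) 78.12758666324513 dir 6.7
```

```bash
python3 -m creep '0 0 0 0 0 0.079 0.75; 0 0 0 0 0 0.079 0.75; .084 -.103 0 0 0 0 .75; .084 -.103 0 0 0 0 .75; .084 -.103 0 0 0 0 .75; .084 -.103 0 0 0 0 .75; .084 -.103 0 0 0 0 .75; .084 -.103 0 0 0 0 .75; .084 -.103 0 0 0 0 .75; .084 -.103 0 0 0 0 .75; .084 -.103 0 0 0 0 .75; .084 -.103 0 0 0 0 .75; .084 -.103 0 0 0 0 .75; .084 -.103 0 0 0 0 .75; .084 -.103 0 0 0 0 .75; .084 -.103 0 0 0 0 .75; .084 -.103 0 0 0 0 .75; .084 -.103 0 0 0 0 .75'; python3 -c "
from h import *
go([502,354,110],Ro.from_euler('xyz',[np.pi,0,.115]))"
```

```text
time_s: 2.8
ee_pos: [460.7, -248.4, 222.7]
tcp_rot: [3.141, -0.0, 0.115]
wrist_force: [0.5, 0.3, -0.3]
width: 70.3
grip_force: 0.0
shift units [ 0.549  -2.9688  0.5631] mm [ 109.8 -593.8  112.6]
turn units [ 0.0002 -0.0003 -0.0003] deg [ 0. -0. -0.]
```

```bash
python3 -m creep '.0305 -.165 0 0 0 0 .75; .0305 -.165 0 0 0 0 .75; .0305 -.165 0 0 0 0 .75; .0305 -.165 0 0 0 0 .75; .0305 -.165 0 0 0 0 .75; .0305 -.165 0 0 0 0 .75; .0305 -.165 0 0 0 0 .75; .0305 -.165 0 0 0 0 .75; .0305 -.165 0 0 0 0 .75; .0305 -.165 0 0 0 0 .75; .0305 -.165 0 0 0 0 .75; .0305 -.165 0 0 0 0 .75; .0305 -.165 0 0 0 0 .75; .0305 -.165 0 0 0 0 .75; .0305 -.165 0 0 0 0 .75; .0305 -.165 0 0 0 0 .75; .0305 -.165 0 0 0 0 .75; .0305 -.165 0 0 0 0 .75; 0 0 0 0 0 0 .75'; python3 - <<'E'
from h import *
s=snapshot("wrist"); save(s,"w1"); w=pts(s)
for d in silhouettes("wrist","bung"):
    q=w[d["pixels"]]; q=q[~np.isnan(q[:,0])]; t=q[q[:,2]>np.percentile(q[:,2],80)-5]
    print(d["conf"],d["pixel"],"top",np.percentile(q[:,2],90).round(1),"c",cv2.minEnclosingCircle(t[:,:2].astype(np.float32)))
go([502,354,24],Ro.from_euler('xyz',[np.pi,0,.115]))
E
```

```text
time_s: 4.38
ee_pos: [499.5, 362.1, 222.3]
tcp_rot: [-3.135, -0.001, 0.123]
wrist_force: [-0.7, 0.2, 0.0]
width: 70.5
grip_force: 0.0
0.79 [207.4, 101.0] top 35.5 c ((569.7192993164062, 424.2477722167969), 22.866865158081055)
0.75 [268.0, 174.5] top 35.4 c ((501.0033264160156, 353.02960205078125), 22.63260841369629)
0.61 [311.4, 256.6] top 46.6 c ((444.1495361328125, 299.15606689453125), 59.60213851928711)
0.6 [368.8, 190.3] top 47.0 c ((503.1105041503906, 247.34239196777344), 29.95831298828125)
shift units [0.0073 0.0039 0.9902] mm [  1.5   0.8 198. ]
turn units [-0.      0.0003  0.0017] deg [-0.   0.   0.2]
```

View pics/w1.png

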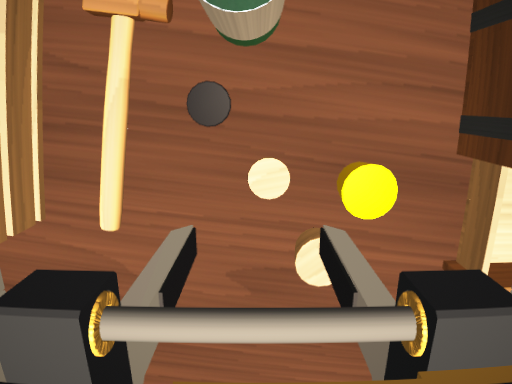

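The wrist view shows the small wood bung at (268,175), clear of the yellow plug at (368,190) and the large wood one at (312,260). Its centre of about (501.5,353.5) and top of 35.5 mm agree with the other views, so I'll descend and grip.

```bash
python3 -m creep '.006 .005 .09 0 0 0 .75; 0 0 .09 0 0 0 .75; 0 0 .09 0 0 0 .75; 0 0 .09 0 0 0 .75; 0 0 .09 0 0 0 .75; 0 0 .09 0 0 0 .75; 0 0 .09 0 0 0 .75; 0 0 .09 0 0 0 .75; 0 0 .08 0 0 0 .75; 0 0 .07 0 0 0 .75; 0 0 .06 0 0 0 .75; 0 0 .04 0 0 0 .75; 0 0 .02 0 0 0 .75; 0 0 0 0 0 0 .75; 0 0 0 0 0 0 0; 0 0 0 0 0 0 0; 0 0 0 0 0 0 0; 0 0 0 0 0 0 0; 0 0 0 0 0 0 0; 0 0 0 0 0 0 0' 15
```

```text
time_s: 6.15
ee_pos: [502.8, 352.6, 25.1]
tcp_rot: [-3.141, -0.001, 0.115]
wrist_force: [-0.3, 0.3, 3.5]
width: 43.9
grip_force: 15.0
```

```bash
python3 -m creep '0 0 -.06 0 0 0 0; 0 0 -.12 0 0 0 0; 0 0 -.15 0 0 0 0; 0 0 -.15 0 0 0 0;  -.0148 .1095 -.10 0 0 0 0; -.0148 .1095 0 0 0 0 0; -.0148 .1095 0 0 0 0 0; -.0148 .1095 0 0 0 0 0; -.0148 .1095 0 0 0 0 0; -.0148 .1095 0 0 0 0 0; -.0148 .1095 0 0 0 0 0; -.0148 .1095 0 0 0 0 0; -.0148 .1095 0 0 0 0 0; -.0148 .1095 0 0 0 0 0; -.0148 .1095 0 0 0 0 0; -.0148 .1095 0 0 0 0 0; -.0148 .1095 0 0 0 0 0; -.0148 .1095 0 0 0 0 0; -.0148 .1095 0 0 0 0 0; -.0148 .1095 0 0 0 0 0'; python3 - <<'E'
from h import *
s=snapshot("wrist"); save(s,"w2")
go([496,-1,44],Ro.from_euler('xyz',[np.pi,0,.115]))
print(env.get_obs()['width'])
E
```

```text
time_s: 7.82
ee_pos: [495.5, -2.4, 141.3]
tcp_rot: [3.141, -0.001, 0.115]
wrist_force: [0.6, -0.3, 0.0]
width: 44.2
grip_force: 15.0
shift units [ 0.008  -0.0358  0.4861] mm [ 1.6 -7.2 97.2]
turn units [ 0.0024  0.0001 -0.0042] deg [ 0.2  0.  -0.4]
43.88232598239608
```

View pics/w2.png

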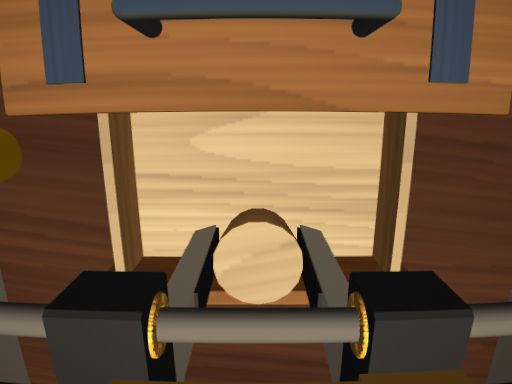

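The bung is held at (258,262), centred over the open drawer between its side walls at columns 120 and 395. I'll lower it and release.

```bash
python3 -m creep '0 0 .08 0 0 0 0; 0 0 .08 0 0 0 0; 0 0 .08 0 0 0 0; 0 0 .08 0 0 0 0; 0 0 .06 0 0 0 0; 0 0 .05 0 0 0 0; 0 0 .03 0 0 0 0; 0 0 .02 0 0 0 0; 0 0 .01 0 0 0 0; 0 0 .004 0 0 0 0; 0 0 0 0 0 0 0;0 0 0 0 0 0 0' ; python3 -c "
from h import *
go([496,-1,41.5])"
```

```text
time_s: 8.87
ee_pos: [495.9, -1.2, 42.1]
tcp_rot: [3.142, -0.001, 0.115]
wrist_force: [-0.0, 0.1, -0.5]
width: 44.3
grip_force: 15.0
shift units [ 0.0006 -0.0011  0.0032] mm [ 0.1 -0.2  0.6]
```

```bash
python3 -m creep '0 0 .005 0 0 0 0; 0 0 0 0 0 0 0; 0 0 0 0 0 0 .7; 0 0 0 0 0 0 .7; 0 0 0 0 0 0 .7; 0 0 0 0 0 0 .7; 0 0 -.06 0 0 0 .7; 0 0 -.1 0 0 0 .7; 0 0 -.14 0 0 0 .7; 0 0 -.14 0 0 0 .7; 0 0 -.11 0 0 0 .7; 0 0 0 0 0 0 .7; -.08 0 0 0 0 0 0; -.1 0 0 0 0 0 0; -.1 0 0 0 0 0 0; -.1 0 0 0 0 0 0; -.08 0 0 0 0 0 0; 0 0 0 0 0 0 0; 0 0 0 0 0 0 0'; python3 - <<'E'
from h import *
print(tcp()[:1]); w={}
for c in ("side","scene"):
    s=snapshot(c); save(s,c+"1"); w=pts(s); z=w[...,2]
    m=(w[...,0]>450)&(w[...,0]<545)&(abs(w[...,1])<60)&(z>40)&(z<62); q=w[m]; print(len(q)); 
    if len(q)>10: print("bung top",((q.max(0)+q.min(0))/2).round(1),np.ptp(q,0).round(1),np.median(q[:,2]))
    if c=="side": cv2.imwrite("pics/v4.png",cv2.resize(s["img"][90:340,150:420,::-1],None,fx=2,fy=2))
E
```

```text
time_s: 10.45
ee_pos: [403.9, -11.8, 150.4]
tcp_rot: [-3.142, 0.0, 0.114]
wrist_force: [0.6, -0.2, 0.6]
width: 22.6
grip_force: 0.0
(array([403.94669102, -11.77961365, 150.44727527]),)
144
bung top [4.959e+02 3.000e-01 4.900e+01] [41.5 48.3 17.8] 52.19278471939397
107
bung top [494.6   2.   50.9] [44.4 51.7 21.5] 51.886098591613965
```

View pics/v4.png

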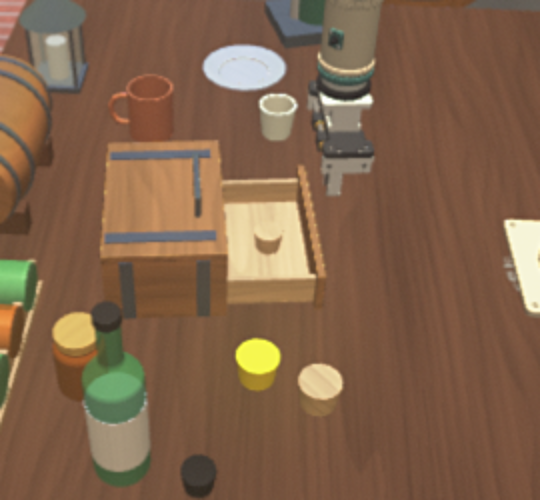

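The bung stands upright in the drawer at about crop pixel (268,237), top at 52 mm, and the fingers are in front of the panel. I'll descend and push.

```bash
python3 -m creep '0 0 .08 0 0 0 0; 0 0 .1 0 0 0 0; 0 0 .1 0 0 0 0; 0 0 .08 0 0 0 0; 0 0 .03 0 0 0 0; 0 0 0 0 0 0 0; .02 0 0 0 0 0 0; .02 0 0 0 0 0 0; .02 0 0 0 0 0 0; .03 0 0 0 0 0 0; .03 0 0 0 0 0 0; .03 0 0 0 0 0 0; .03 0 0 0 0 0 0; .03 0 0 0 0 0 0'; python3 -m creep '.035 0 0 0 0 0 0; .035 0 0 0 0 0 0; .035 0 0 0 0 0 0;.035 0 0 0 0 0 0; .035 0 0 0 0 0 0; .035 0 0 0 0 0 0;.035 0 0 0 0 0 0; .035 0 0 0 0 0 0; .035 0 0 0 0 0 0; .03 0 0 0 0 0 0; .03 0 0 0 0 0 0;.02 0 0 0 0 0 0'
```

```text
time_s: 11.72
ee_pos: [446.6, -6.9, 72.8]
tcp_rot: [3.142, -0.0, 0.115]
wrist_force: [-1.7, -0.3, 2.2]
width: 0.3
grip_force: 0.9
time_s: 12.72
ee_pos: [525.3, 2.3, 72.6]
tcp_rot: [-3.142, -0.001, 0.115]
wrist_force: [-1.9, -0.4, -0.1]
width: 0.5
grip_force: 0.8
```

```bash
python3 -m creep '.025 0 0 0 0 0 0; .025 0 0 0 0 0 0; .02 0 0 0 0 0 0;.015 0 0 0 0 0 0; .01 0 0 0 0 0 0; .01 0 0 0 0 0 0;.01 0 0 0 0 0 0;0 0 0 0 0 0 0'; python3 -m creep '.01 0 0 0 0 0 0;.01 0 0 0 0 0 0;0 0 0 0 0 0 0'
```

```text
time_s: 13.38
ee_pos: [545.5, 4.6, 72.5]
tcp_rot: [-3.141, 0.004, 0.114]
wrist_force: [-4.1, 0.5, 3.4]
width: 0.4
grip_force: 2.3
time_s: 13.63
ee_pos: [545.6, 4.5, 72.3]
tcp_rot: [-3.141, 0.011, 0.114]
wrist_force: [-11.1, 0.5, 8.5]
width: 0.6
grip_force: 5.7
```

```bash
python3 -m creep '.008 0 0 0 0 0 0; 0 0 0 0 0 0 0; -.05 0 0 0 0 0 0; -.1 0 0 0 0 0 0; -.1 0 0 0 0 0 0; -.1 0 0 0 0 0 0; -.05 0 -.1 0 0 0 0; 0 0 -.15 0 0 0 0; 0 0 -.15 0 0 0 0; 0 0 -.15 0 0 0 0; 0 0 -.15 0 0 0 0; 0 0 -.15 0 0 0 .4; 0 0 0 0 0 0 .4; 0 0 0 0 0 0 .4'; python3 - <<'E'
from h import *
print(env.get_obs()['tcp_rot'])
for c in ("side","scene","wrist"):
    s=snapshot(c); save(s,c+"2"); w=pts(s); z=w[...,2]
    m=(w[...,0]>400)&(w[...,0]<600)&(abs(w[...,1]-5)<160)&(z>70)&(z<84); q=w[m]
    if len(q)>20: l=cv2.fitLine(q[:,:2].astype(np.float32),cv2.DIST_HUBER,0,.01,.01).ravel(); print(c,"front",len(q),cv2.minAreaRect(q[:,:2].astype(np.float32)),np.median(q[:,2]))
    m=(w[...,0]>570)&(w[...,0]<650)&(abs(w[...,1]-15)<65)&(z>155)&(z<185); q=w[m]
    if len(q)>5:
        l=cv2.fitLine(q[:,:2].astype(np.float32),cv2.DIST_HUBER,0,.01,.01).ravel(); print(c,"bar",len(q),((q.max(0)+q.min(0))/2).round(1),"zp90",np.percentile(q[:,2],[10,50,90]).round(1),"med",np.median(q,0).round(1),"dir",np.degrees(np.arctan2(-l[0]*np.sign(l[1]),abs(l[1]))).round(1))
    if c=="side": cv2.imwrite("pics/v5.png",cv2.resize(s["img"][90:340,150:420,::-1],None,fx=2,fy=2))
E
```

```text
time_s: 14.8
ee_pos: [475.3, -4.0, 244.6]
tcp_rot: [3.141, -0.006, 0.114]
wrist_force: [0.0, -1.4, -0.1]
width: 16.9
grip_force: 0.0
[ 3.14089199 -0.00624028  0.11407652]
side front 211 ((560.2012939453125, 12.645065307617188), (268.2354736328125, 57.327735900878906), 85.30976867675781) 78.23319968423729
side bar 87 [607.9  14.7 166.3] zp90 [167.  170.3 173.1] med [606.5  18.4 170.3] dir 6.7
scene front 248 ((559.876953125, 15.632080078125), (261.9467468261719, 60.41786193847656), 85.81812286376953) 77.58193012905335
scene bar 75 [606.2  12.6 165.7] zp90 [164.2 169.8 174.5] med [604.9  17.9 169.8] dir 6.3
wrist front 3788 ((560.1694946289062, 6.6789093017578125), (12.794652938842773, 259.9330139160156), 6.679146766662598) 76.3540692228116
wrist bar 2741 [605.4  12.1 163.7] zp90 [166.3 169.1 170.4] med [604.7  12.  169.1] dir 6.7
```

View pics/v5.png

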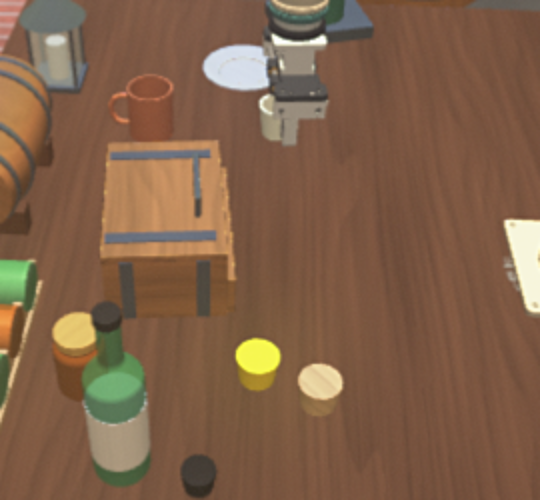

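The drawer front is now flush against the chest, around crop column 232. The panel centre is 46 mm ahead of the bar, as it should be when shut. Next I'll rotate the wrist 90° for the bar.

```bash
python3 -c "
from h import *
print(env.get_obs()['joint_positions'].round(2))"; python3 -m creep '0 0 0 0 0 .077 .5;0 0 0 0 0 .077 .5;0 0 0 0 0 .077 .5;0 0 0 0 0 .077 .5;0 0 0 0 0 .077 .5;0 0 0 0 0 .077 .5;0 0 0 0 0 .077 .5;0 0 0 0 0 .077 .5;0 0 0 0 0 .077 .5;0 0 0 0 0 .077 .5;0 0 0 0 0 .077 .5;0 0 0 0 0 .077 .5;0 0 0 0 0 .077 .5;0 0 0 0 0 0 .5;0 0 0 0 0 0 .5';  python3 -c "
from h import *
print(env.get_obs()['joint_positions'].round(2))
go([605.8,12.3,164.5],Ro.from_euler('xyz',[np.pi,0,.116-np.pi/2]))"
```

```text
[-0.03  0.35 -0.03  1.97  0.01  0.82 -1.52]
time_s: 16.2
ee_pos: [472.7, -3.8, 241.6]
tcp_rot: [3.139, -0.001, -1.454]
wrist_force: [-0.0, 0.9, 0.6]
width: 47.1
grip_force: 0.0
[-0.33  0.37  0.38  1.98 -0.18  0.83 -2.88]
shift units [-0.0026 -0.6711  0.3839] mm [  -0.5 -134.2   76.8]
turn units [ 0.0014 -0.0004  0.0003] deg [ 0.1 -0.   0. ]
```

Joint 7 is close to its limit this way, so I'll use the opposite half turn, which gives the same grasp.

```bash
R='0'; python3 -m creep '0 0 0 0 0 -.077 .5;0 0 0 0 0 -.077 .5;0 0 0 0 0 -.077 .5;0 0 0 0 0 -.077 .5;0 0 0 0 0 -.077 .5;0 0 0 0 0 -.077 .5;0 0 0 0 0 -.077 .5;0 0 0 0 0 -.077 .5;0 0 0 0 0 -.077 .5;0 0 0 0 0 -.077 .5;0 0 0 0 0 -.077 .5;0 0 0 0 0 -.077 .5;0 0 0 0 0 -.077 .5' >/dev/null; python3 -m creep '0 0 0 0 0 -.077 .5;0 0 0 0 0 -.077 .5;0 0 0 0 0 -.077 .5;0 0 0 0 0 -.077 .5;0 0 0 0 0 -.077 .5;0 0 0 0 0 -.077 .5;0 0 0 0 0 -.077 .5;0 0 0 0 0 -.077 .5;0 0 0 0 0 -.077 .5;0 0 0 0 0 -.077 .5;0 0 0 0 0 -.077 .5;0 0 0 0 0 -.077 .5;0 0 0 0 0 -.076 .5;0 0 0 0 0 0 .5;0 0 0 0 0 0 .5';  python3 -c "
from h import *
print(env.get_obs()['joint_positions'].round(2))
go([605.8,12.3,164.5],Ro.from_euler('xyz',[np.pi,0,.116+np.pi/2]))"
```

```text
time_s: 18.53
ee_pos: [473.1, -4.0, 242.3]
tcp_rot: [-3.141, -0.001, 1.684]
wrist_force: [-0.1, 0.3, 0.1]
width: 46.8
grip_force: 0.0
[ 0.26  0.38 -0.42  1.96  0.2   0.85 -0.16]
shift units [0.0062 0.6685 0.3888] mm [  1.2 133.7  77.8]
turn units [-0.0003 -0.0003 -0.002 ] deg [-0.  -0.  -0.2]
```

```bash
python3 -m creep '.006 .067 0 0 0 -.002 .5;0 .067 0 0 0 0 .5;0 .067 0 0 0 0 .5;0 .067 0 0 0 0 .5;0 .067 0 0 0 0 .5;0 .067 0 0 0 0 .5;0 .067 0 0 0 0 .5;0 .067 0 0 0 0 .5;0 .067 0 0 0 0 .5;0 .067 0 0 0 0 .5;0 0 0 0 0 0 .5;0 0 0 0 0 0 .5'; python3 - <<'E'
from h import *
s=snapshot("wrist"); save(s,"w3"); w=pts(s); z=w[...,2]
m=(w[...,0]>570)&(w[...,0]<650)&(abs(w[...,1]-15)<65)&(z>155)&(z<176); q=w[m]; print(len(q),np.median(q,0).round(1),((q.max(0)+q.min(0))/2).round(1),np.percentile(q[:,2],95))
go([605.8,12.3,164.5],Ro.from_euler('xyz',[np.pi,0,.116+np.pi/2]))
E
```

```text
time_s: 19.53
ee_pos: [605.9, 13.2, 242.1]
tcp_rot: [-3.141, -0.0, 1.688]
wrist_force: [-0.6, 0.2, -0.9]
width: 46.8
grip_force: 0.0
1891 [605.2  18.  169.2] [605.8  12.2 163.9] 170.67963650991652
shift units [-0.0043  0.0021  0.3886] mm [-0.9  0.4 77.7]
turn units [-0.0009  0.      0.0007] deg [-0.1  0.   0.1]
```

View pics/w3.png

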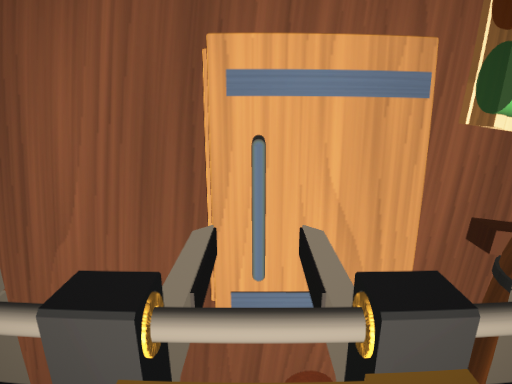

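The bar, at column 259 from rows 140 to 278, lies midway between the fingers at columns 215 and 302. I'll descend and pinch it.

```bash
python3 -m creep '0 0 .06 0 0 0 .5;0 0 .08 0 0 0 .5;0 0 .08 0 0 0 .5;0 0 .08 0 0 0 .5;0 0 .05 0 0 0 .5;0 0 .03 0 0 0 .5;0 0 .008 0 0 0 .5;0 0 0 0 0 0 .5;0 0 0 0 0 0 0;0 0 0 0 0 0 0;0 0 0 0 0 0 0;0 0 0 0 0 0 0;0 0 0 0 0 0 0;0 0 0 0 0 0 0;0 0 0 0 0 0 0' 40; python3 - <<'E'
from h import *
p,R,o=tcp(); print(p,o['width'])
g=p+[0,0,2]; a0=np.arctan2(46,140); r=np.hypot(46,140); ps=.116
hinge=np.array([g[0]+140*np.cos(ps),g[1]+140*np.sin(ps),g[2]-46]); print("hinge",hinge.round(1))
prev=(0,0)
for th in range(5,50,5):
    a=a0+np.radians(th); dx=140-r*np.cos(a); dz=r*np.sin(a)-46
    print(th,"step y,z units",round((dx-prev[0])/200,4),round(-(dz-prev[1])/200,4),"abs",round(dx,1),round(dz,1)); prev=(dx,dz)
E
```

```text
time_s: 20.83
ee_pos: [606.4, 13.1, 165.3]
tcp_rot: [3.141, -0.0, 1.689]
wrist_force: [-1.3, -0.4, 0.9]
width: 8.7
grip_force: 40.0
[606.41193047  13.13001138 165.25646479] 8.670703062489975
hinge [745.5  29.3 121.3]
5 step y,z units 0.0227 -0.0601 abs 4.5 12.0
10 step y,z units 0.0279 -0.0579 abs 10.1 23.6
15 step y,z units 0.0328 -0.0553 abs 16.7 34.7
20 step y,z units 0.0375 -0.0522 abs 24.2 45.1
25 step y,z units 0.0419 -0.0487 abs 32.6 54.9
30 step y,z units 0.046 -0.0449 abs 41.8 63.8
35 step y,z units 0.0497 -0.0407 abs 51.7 72.0
40 step y,z units 0.0531 -0.0362 abs 62.3 79.2
45 step y,z units 0.056 -0.0315 abs 73.5 85.5
```

```bash
python3 -m creep '0 .011 -.030 0 0 0 0;0 .012 -.030 0 0 0 0;0 .0135 -.029 0 0 0 0;0 .0145 -.029 0 0 0 0;0 .016 -.028 0 0 0 0;0 .017 -.0275 0 0 0 0;0 .018 -.0265 0 0 0 0;0 .0195 -.0257 0 0 0 0;0 0 0 0 0 0 0;0 0 0 0 0 0 0'; python3 - <<'E'
from h import *
p,R,o=tcp(); d=R.inv().apply(p-[606.41,13.13,165.26]); print("done tool",d.round(1),o['width'],o['wrist_force'].round(1))
s=snapshot("side"); save(s,"side3"); w=pts(s)
E
```

```text
time_s: 21.67
ee_pos: [629.5, 15.8, 210.6]
tcp_rot: [-3.14, 0.0, 1.688]
wrist_force: [-4.0, -1.2, -0.6]
width: 8.8
grip_force: 40.0
done tool [ -0.1  23.2 -45.4] 8.779310327889542 [-4.  -1.2 -0.6]
```

```bash
cat > lid.py <<'E'
from h import *
ps=.116
for c in ("side","scene"):
    s=snapshot(c); save(s,"lid_"+c); w=pts(s)
    X=(w[...,0]-745.5)*np.cos(ps)+(w[...,1]-29.3)*np.sin(ps); Y=-(w[...,0]-745.5)*np.sin(ps)+(w[...,1]-29.3)*np.cos(ps); Z=w[...,2]-121
    ang=np.degrees(np.arctan2(Z,-X)); r=np.hypot(X,Z)
    m=(r>100)&(r<178)&(abs(abs(Y)-102)<25)&(ang>3)&(ang<85)&(X<-5)
    x,z=X[m],Z[m]
    for _ in range(4):
        k,b=np.polyfit(x,z,1) if len(x)>5 else (0,0); e=abs(z-k*x-b); g=e<max(3,2*np.median(e)); x,z=x[g],z[g]
    print(c,m.sum(),len(x),"lid angle",np.degrees(np.arctan(-k)).round(1),"resid",np.std(z-k*x-b).round(2),"offset",(b*np.cos(np.arctan(k))).round(1))
p,R,o=tcp(); d=R.inv().apply(p-[606.41,13.13,165.26]); print("done tool",d.round(1),"kin",np.degrees(np.arctan2(46-d[2],140-d[1])-np.arctan2(46,140)).round(1),"r",np.hypot(46-d[2],140-d[1]).round(1),o['width'],o['wrist_force'].round(1),o['time_s'],np.abs(o['qvel']).max().round(4))
E
python3 lid.py
```

```text
side 447 390 lid angle 18.7 resid 1.44 offset 14.8
scene 232 166 lid angle 18.4 resid 1.79 offset 14.4
done tool [ -0.1  22.8 -44.9] kin 19.6 r 148.4 8.851026952465677 [-6.4 -0.7  0.4] 21.8167 0.0017
```

```bash
python3 -m creep '0 .0205 -.025 0 0 0 0;0 .0214 -.0237 0 0 0 0;0 .0225 -.023 0 0 0 0;0 .0235 -.022 0 0 0 0;0 .0245 -.0208 0 0 0 0;0 .0252 -.02 0 0 0 0;0 .026 -.0187 0 0 0 0;0 .027 -.0175 0 0 0 0;0 .0277 -.0163 0 0 0 0;0 .0284 -.0152 0 0 0 0;0 0 0 0 0 0 0;0 0 0 0 0 0 0'; python3 lid.py
```

```text
time_s: 22.82
ee_pos: [679.4, 21.5, 253.7]
tcp_rot: [3.141, 0.001, 1.688]
wrist_force: [-9.6, -2.0, 10.6]
width: 8.2
grip_force: 40.0
side 349 292 lid angle 44.0 resid 1.46 offset 15.7
scene 146 82 lid angle 41.9 resid 1.47 offset 19.4
done tool [ -0.4  73.3 -88.3] kin 45.4 r 149.9 8.586778353162192 [-9.7 -1.9 10.3] 22.9167 0.0038
```

```bash
python3 -m creep '0 -.005 -.007 0 0 0 0;0 0 0 0 0 0 0;0 0 0 0 0 0 0;0 0 0 0 0 0 0'; python3 lid.py; python3 -c "
import cv2
cv2.imwrite('pics/v6.png',cv2.resize(cv2.imread('pics/lid_side.png')[30:260,140:400],None,fx=2.6,fy=2.6,interpolation=cv2.INTER_CUBIC))"
```

```text
time_s: 23.25
ee_pos: [678.4, 21.3, 253.3]
tcp_rot: [3.141, 0.001, 1.688]
wrist_force: [-6.3, -0.9, 5.8]
width: 9.1
grip_force: 40.0
side 353 306 lid angle 43.4 resid 1.44 offset 16.2
scene 132 92 lid angle 42.4 resid 1.49 offset 17.8
done tool [ -0.4  72.5 -88. ] kin 45.1 r 150.0 8.858938721662916 [-6.4 -2.4  4.9] 23.35 0.0016
```

View pics/v6.png

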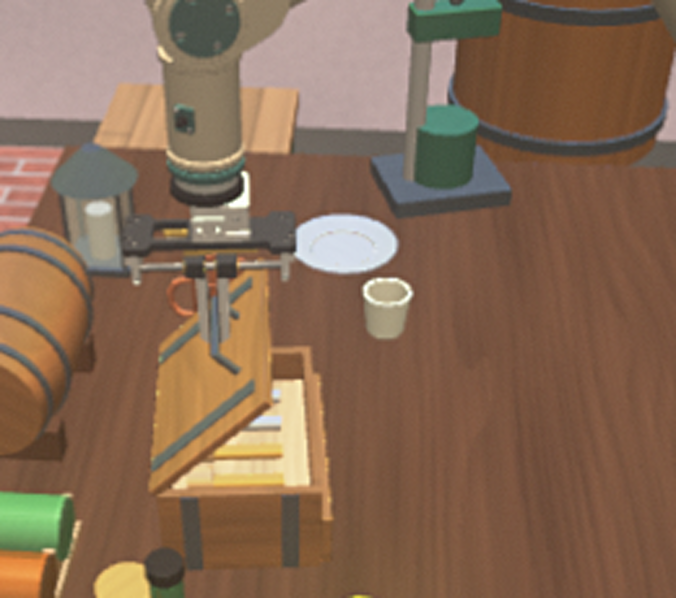

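The lid stands half open with the fingers pinching the bar at about (213,335), and the drawer is shut. With the lid's 12 mm thickness fixed, both camera fits and the arm's motion give about 45°. I'll check that it's steady, then hand in.

```bash
python3 -m creep '0 0 0 0 0 0 0;0 0 0 0 0 0 0;0 0 0 0 0 0 0;0 0 0 0 0 0 0;0 0 0 0 0 0 0;0 0 0 0 0 0 0;0 0 0 0 0 0 0;0 0 0 0 0 0 0;0 0 0 0 0 0 0;0 0 0 0 0 0 0'; python3 lid.py && python3 -c "
from bench import order
print(order.close_job())"
```

```text
time_s: 24.18
ee_pos: [678.4, 21.3, 253.3]
tcp_rot: [3.141, 0.001, 1.688]
wrist_force: [-6.0, -1.7, 5.0]
width: 8.6
grip_force: 40.0
side 354 297 lid angle 43.5 resid 1.5 offset 16.0
scene 141 103 lid angle 42.8 resid 1.4 offset 16.5
done tool [ -0.4  72.4 -88. ] kin 45.1 r 150.0 8.881801166739937 [-5.8 -1.5  4.6] 24.2833 0.0017
the job is handed in; nothing more can be done
None
```

I put the bung in the drawer, pushed the drawer fully shut, and handed the job in at about 24 s with the gripper still holding the lid steady at about 45°; the result of the judging was not shown.

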